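# Show the check source to the shielded detector

### The arm

A 6-joint arm with a two-finger parallel gripper is mounted at the origin on a cart in front of the work surface, level with it; the furniture and walls round the work are solid. World frame = base frame: x ahead of the robot, y to its left, z up, the work surface at z = 0. Lengths are in mm, angles in rad, forces in N, time in s.
With the tool pointing down it reaches from about 400 to 925 mm from the base axis. Payload 12.5 kg.
Tool frame: the origin (TCP) lies at the very end of the fingers, on their centre line; the grasp point (between the pads) lies 19 mm behind it; z points along the fingers, y is the direction in which the jaws open and shut (so a half turn about z gives the same grasp; the last joint's range is limited). The gripper opens to 95 mm and grips with 3 to 60 N. Pads are 20 mm wide; open, the fingers measure 119 mm over their backs; the gripper's body (75 mm by 180 mm) begins 59 mm behind the grasp point.
Start: joints at [-1.404, 0.491, 1.559, -0, 1.092, -0.106], TCP at [168.416, -601.899, 214.661] pointing down, gripper open.
Joint ranges: [-3.1, 3.1], [-0.84, 2.19], [0.05, 2.79], [-1.13, 4.28], [0.06, 2.93], [-2.69, 2.69]. Speed limits (rad/s): [2.22, 2.22, 2.79, 3.14, 3.14, 3.14].

### API

Orientations are given as a rotation vector (axis times angle).
In Python, from workcell import ctrl, fingers, inverse_kinematics, cams, workorder gives the robot as it stands. Calls block until the motion is done:
- ctrl.move_ptp(position, orientation): joint-space move of the TCP to a pose.
- ctrl.move_l(position, rot=None, vel=150): straight line of the TCP; rot=None keeps the orientation; vel is the mean speed in mm/s.
- ctrl.set_joints(angles): joint-space move.
- fingers.move_gripper(opening, strength=None): opening from 0.0 (shut) to 1.0 (fully open); strength is the grip in N (None keeps the last); returns when the fingers have stopped.
- ctrl.pause(seconds).
- inverse_kinematics(position, orientation): joint angles nearest the present ones, or None.
- ctrl.get_state(): the state.
- cams.capture(name): name is "side" or "top"; returns the picture (384x512x3 uint8, red, green, blue); there is no depth.
- cams.camera_model(name): a dict with "fx", "fy", "cx", "cy" (pixels), "R" (3x3) and "t" (3): a world point X has camera coordinates R X + t. Camera axes: x right, y down, z forward; pixel columns grow to the right and rows downward; lengths in mm; the calibration is good to about 2 mm. A picture is of the moment at which its call begins. camera_model takes no time and is no camera call.
A pose or a line that the arm cannot do raises ctrl.IKError and nothing moves.
- workorder.hand_in(): hands the job in, once; it reports no verdict.
Trained networks look in the newest picture that a camera, given by its name, has taken for a name from the list of things; names that differ only in an ending like _2 or _b are one class to them, and where a whole thing is asked for, a point or a joint stands for the part that bears it (a point fixed in the world has none). Each returns a list of dicts, best first, with "p" (0 to 1); they miss things now and then, are a little off and sometimes report something else, mostly with a low value. They report only what shows in the picture. A call takes as long as a camera call.
- cams.recognise(camera, target): "pixel" ([column, row] in pixels, amid what is visible of it).
- cams.spot_point(camera, target): "pixel" ([column, row] in pixels: a listed point, or the origin of a listed thing).
The state is a dict: "time": time; "joint_pos": joint angles; "joint_vel": joint speeds; "tau": joint torques, N m; "tool_pos": TCP position; "ee_rot": TCP orientation; "ft_force": force on the tool from outside, world axes, zero at the start; "torque": the same for the moment, N m; "finger_gap": opening from 0.0 (shut) to 1.0 (fully open).
Only numpy, scipy, OpenCV 4.12 (cv2) and the standard library are available. Lean on these libraries where they do the work, as an engineer would, in place of code of your own. Each camera call takes 0.05 s, during which the arm holds its last target. There are 200 camera calls.

### The job

Do the daily check of the shielded detector: slide the shutter on top of the lead shield fully open, then take the source paddle (the one with the flat, square-cornered grip) out of the storage block and lower it through the slot in the shield's lid until the dark line across its blade is level with the lid. Finish while still holding the paddle there, upright and still, hanging from the gripper in the slot, for the reading: do not let go of it. Leave the paddle with the round knob in its slot and the meter and the jar where they are.

Things in the scene. Friction and masses are not known exactly. Their poses are not given: they have to be found in the camera images.
- shield: Fixed grey lead box 130 (x) x 150 (y) x 115 mm, foot 146 x 166; window in front (-x), 42 mm probe out 57 mm behind (+x). Origin: centre of underside. Steel lid at z = 115 with a through slot 42 (y) x 8 (x) mm at x = 0, y = -30, 3 mm countersink. Lid 18 thick, hollow below, inner floor 92 under the lid's top. Guide rails along y, 8.5 high, 22 to 29 mm either side of the slot's centre in x.
- slot_mouth (a point): Centre of the slot in the plane of the lid's top surface; axes as the shield (slot long along y, narrow along x).
- count_point (a point): Point inside the shield on the probe's axis, 55 mm straight below slot_mouth: where the middle of the source disc belongs. Axes as the shield.
- shutter (a joint): Sliding shutter plate (41 x 62 x 5 mm) on the lid, moved by its knob along the shield's +y. 0 = slot covered, 0.060 m = end stop, slot clear from 0.052. Starts at 0 to 0.02; friction about 2 N; stays where it is left.
- shutter_knob (a point): On the axis of the shutter's upright black knob (19 mm diameter, 29 mm tall), 22 mm above the lid's surface; knob top 34 mm, shutter plate top 5 mm above the lid. Moves with the shutter; at shutter 0 it lies 12 mm to +y of the slot's centre. Axes as the shield.
- source_paddle: Loose flat aluminium paddle, about 100 g (varies), upright in the store. Blade 40 (y) x 6 (x) mm from z = 0 to 100 (lowest 5 mm slightly smaller), brass disc in both faces at z = 25, dark line round it at z = 80; black square-cornered grip 34 (y) x 12 (x) mm from z = 100 to 136. Origin: centre of lower end, z up. Both faces alike: half a turn about z does not matter.
- source_disc (a point): Middle of the source disc in the source paddle, 25 mm above its lower end; axes as the paddle.
- blank_paddle: Loose blank paddle with the same blade but no disc and a round upright knob as grip (22 mm diameter, z = 100 to 136 mm), in the other slot of the storage block; origin at its lower end. Stays where it is.
- store: Fixed white storage block 60 (x) x 160 (y) x 55 mm on a 72 x 172 mm foot. Two slots 45 mm deep side by side, at y = -35 and +35 mm, 42.5 mm along y and 8.5 mm along x; which paddle stands in which varies. Origin: centre of the underside, z up.
- contamination_meter: Loose yellow hand meter 163 x 66 x 67 mm lying on the desk; origin under its middle. Stays where it is.
- counting_jar: Loose sample jar with white ribbed cap, 53 mm diameter, 55 mm tall, on the desk to the right of the shield; origin under its middle. Stays where it is.

How it is judged (in metres and radians):
On the way, in this order (a step that is already met when the one before it is completed fails the run):
1. the shutter is slid open clear of the slot (value of joint shutter above 0.052 m), for 0.2 s.
2. the source paddle is lifted clear of the storage block in the gripper (height (world z) of source_paddle above 0.07 m and contact force between the fingers and source_paddle above 1 N), for 0.2 s.
3. the paddle's lower end has entered the slot, blade in line with it (z of source_paddle in the frame of slot_mouth below -0.008 m and horizontal distance between source_paddle and slot_mouth below 0.006 m and angle between the x axis of source_paddle and the x axis of shield, either way round below 0.15 rad), for 0.1 s.
At the end, for the whole second after the job is handed in: Shutter over 52 mm open; gripper still holding the source paddle (over 1.5 N) in the slot, disc within 6 mm in height and sideways of the count point, upright (0.1 rad), in line (0.12 rad), still, under 12 N on the shield; blank paddle moved under 20 mm, meter and jar under 30 mm (value of joint shutter above 0.052 m and z of source_disc in the frame of count_point between -0.006 and 0.006 m and horizontal distance between source_disc and count_point below 0.006 m and angle between source_paddle's own z axis and vertical below 0.1 rad and angle between the x axis of source_paddle and the x axis of shield, either way round below 0.12 rad and contact force between the fingers and source_paddle above 1.5 N and contact force between source_paddle and shield below 12 N and linear speed of source_paddle below 0.02 m/s and distance of blank_paddle from where it was at the start of the episode below 0.02 m and distance of each of contamination_meter, counting_jar from where it was at the start of the episode below 0.03 m); the arm keeps its last pose, push and grip.
It fails at once if the round-knobbed blank paddle is moved from its place (distance of blank_paddle from where it was at the start of the episode above 0.025 m).
It fails at once if the meter is pushed away (distance of contamination_meter from where it was at the start of the episode above 0.04 m).
It fails at once if the jar is pushed away (distance of counting_jar from where it was at the start of the episode above 0.04 m).
It also fails if it takes over 59 s, if anything falls off the work surface, if the arm or the gripper's body presses on something with over 40 N, if the wrist force passes 120 N, or if a joint passes its speed limit or range.

## Working session

There is one attempt and no reset: what is moved stays moved. The work goes in short steps, each a Python script; the robot and the scene stay as the last script left them, time stands still between calls to the robot, and variables do not carry over. Pictures are saved under pics/ and viewed, and the job is handed in when it is done.

```bash
mkdir -p pics; ls
python3 - <<'E'
from workcell import ctrl,cams
import cv2,numpy as np
for n in("side","top"):
    im=cams.capture(n); cv2.imwrite(f"pics/{n}0.png",cv2.resize(im[:,:,::-1],(800,600)))
    m=cams.camera_model(n); print(n,m["fx"],m["cx"],m["cy"],np.round(-np.array(m["R"]).T@np.array(m["t"])),np.round(m["R"],3).tolist())
    for t in("slot_mouth","shutter_knob","source_paddle","source_disc","blank_paddle","store","shield","counting_jar","contamination_meter","count_point"):
        print(t,[(np.round(d["pixel"],1).tolist(),round(d["p"],2)) for d in cams.spot_point(n,t)[:2]])
print(ctrl.get_state())
E
```

```text
pics
side 422.05947421888624 256.3352882466945 187.96089795396543 [ 301. 1043.  566.] [[-0.985, -0.171, 0.003], [-0.071, 0.396, -0.916], [0.155, -0.902, -0.402]]
slot_mouth [([249.6, 165.4], 0.63)]
shutter_knob [([251.0, 161.0], 0.62)]
source_paddle []
source_disc [([214.7, 277.0], 0.86)]
blank_paddle []
store [([214.9, 279.7], 0.69)]
shield [([248.1, 203.9], 0.63)]
counting_jar [([288.2, 184.3], 0.82)]
contamination_meter [([293.0, 243.9], 0.73)]
count_point []
top 479.6077896173875 254.61987074488243 193.84807967103882 [ 367.   51. 1595.] [[-0.013, -1.0, 0.016], [-0.998, 0.012, -0.056], [0.056, -0.016, -0.998]]
slot_mouth [([305.2, 172.8], 0.83)]
shutter_knob [([303.4, 171.0], 0.67)]
source_paddle [([347.8, 202.4], 0.53), ([165.9, 180.8], 0.4)]
source_disc [([161.5, 179.6], 0.58)]
blank_paddle [([297.8, 164.7], 0.34)]
store [([174.9, 174.9], 0.57)]
shield [([296.6, 173.6], 0.57)]
counting_jar [([346.6, 201.4], 0.62)]
contamination_meter [([230.0, 220.1], 0.72)]
count_point []
{'time': 1.1, 'joint_pos': array([-1.40357427e+00,  4.90887433e-01,  1.55888881e+00,  1.01190565e-05,
        1.09173284e+00, -1.05614898e-01]), 'joint_vel': array([ 1.50667253e-03,  1.07243438e-03,  6.46363625e-04, -8.99676977e-05,
        5.97724312e-04,  2.02830279e-03]), 'tau': array([-3.12331322e-04, -6.12481356e+01, -2.58434236e+01,  6.91693020e-02,
        4.44267341e-02,  1.41934149e-05]), 'tool_pos': array([ 168.43298047, -601.89119207,  214.67261127]), 'ee_rot': array([3.11232396e+00, 4.27224657e-01, 1.81415380e-05]), 'ft_force': array([-1.14279053, -0.69578612,  0.12661701]), 'torque': array([ 0.04508116, -0.02634663, -0.01522825]), 'finger_gap': 1.0004771592196355}
```

```bash
cat > h.py <<'E'
import numpy as np,cv2
from workcell import ctrl,cams,fingers,inverse_kinematics,workorder
def shot(n,f,c0=None,c1=None,r0=None,r1=None):
    im=cams.capture(n)[:,:,::-1][r0:r1,c0:c1]; s=min(800/im.shape[1],600/im.shape[0])
    cv2.imwrite(f"pics/{f}.png",cv2.resize(im,None,fx=s,fy=s,interpolation=cv2.INTER_CUBIC)); print(f,"scale",s)
def at_z(n,px,z):
    m=cams.camera_model(n); R=np.array(m["R"]);t=np.array(m["t"]); C=-R.T@t
    d=R.T@np.array([(px[0]-m["cx"])/m["fx"],(px[1]-m["cy"])/m["fy"],1]); return C+d*(z-C[2])/d[2]
def proj(n,X):
    m=cams.camera_model(n); c=np.array(m["R"])@X+np.array(m["t"]); return np.array([m["fx"]*c[0]/c[2]+m["cx"],m["fy"]*c[1]/c[2]+m["cy"]])
E
python3 - <<'E'
from h import *
shot("top","t1",120,380,100,280); shot("side","s1",140,340,100,300)
E
```

```text
t1 scale 3.076923076923077
s1 scale 3.0
```

View pics/t1.png

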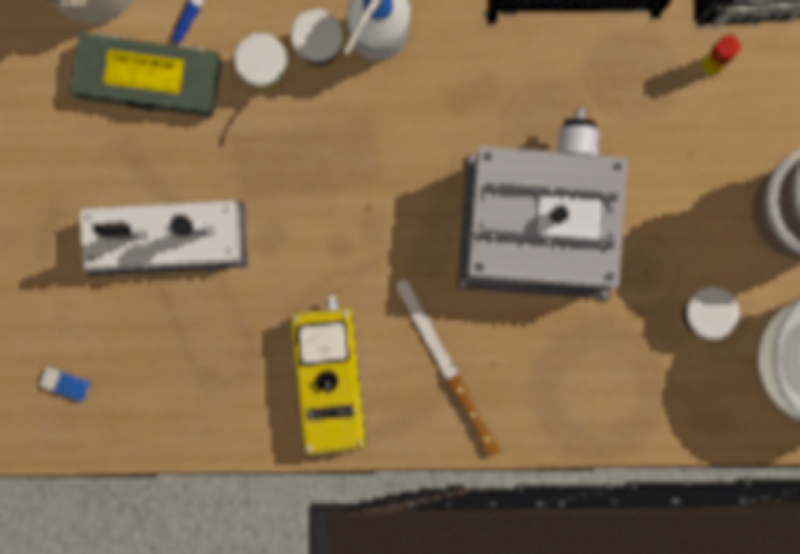

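View pics/s1.png

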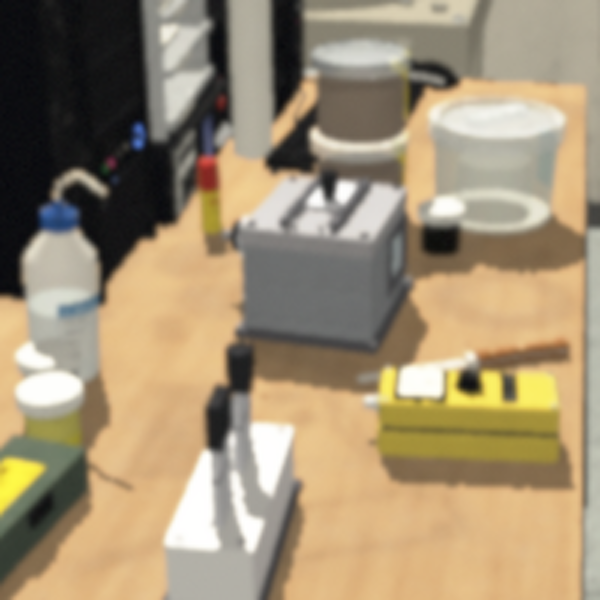

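The top view shows the store at left, with the flat grip (source) in its +y slot near crop pixel (112,230) and the round knob at (181,226). The shield is at right with the shutter knob near (560,214). Next I'll take closer crops with a fitted model overlay.

```bash
cat >> h.py <<'E'
def rot2(a): return np.array([[np.cos(a),-np.sin(a),0],[np.sin(a),np.cos(a),0],[0,0,1]])
def overlay(n,f,lists,win,s):
    c0,c1,r0,r1=win; im=cams.capture(n)[r0:r1,c0:c1,::-1]; im=cv2.resize(im,None,fx=s,fy=s,interpolation=cv2.INTER_CUBIC)
    for P,col in lists:
        p=np.array([(proj(n,X)-[c0-.5,r0-.5])*s for X in P]).astype(int); cv2.polylines(im,[p],True,col,1)
    cv2.imwrite(f"pics/{f}.png",im)
def box(c,a,sx,sy,z,ox=0,oy=0): return [np.array([*c,0])+rot2(a)@np.array([ox+i*sx/2,oy+j*sy/2,z]) for i,j in((1,1),(1,-1),(-1,-1),(-1,1))]
E
python3 - <<'E'
from h import *
S=3.0769
def w(p,z): return at_z("top",(p[0]/S+119.5+.0,p[1]/S+99.5),z)
lid=[w(p,115) for p in((472,149),(627,160),(617,289),(461,279))]
sto=[w(p,55) for p in((80,210),(240,201),(243,263),(84,270))]
for q in(lid,sto):
    q=np.array(q); c=q.mean(0); d=(q[0]-q[1])+(q[3]-q[2]); a=np.arctan2(-d[0],d[1]); print(np.round(c,1),round(a,3),[np.round(np.linalg.norm(q[i]-q[i-1])) for i in range(4)])
print("paddle",w((112,230),136),"blank",w((181,226),136),"knob",w((560,214),149), "meter",w((327,380),60),"jar",w((712,313),55))
lc=np.array(lid).mean(0)[:2]; d=(lid[0]-lid[1]); la=np.arctan2(-d[0],d[1])
sc=np.array(sto).mean(0)[:2]; d=(sto[0]-sto[1])+(sto[3]-sto[2]); sa=np.arctan2(-d[0],d[1])
L=[(box(lc,la,130,150,115),(0,0,255)),(box(lc,la,146,166,0),(0,255,255)),(box(lc,la,44,150,123,0,0),(0,255,0)),(box(sc,sa,60,160,55),(0,0,255)),(box(sc,sa,12,34,136,0,35),(0,255,0)),(box(sc,sa,22,22,136,0,-35),(255,0,0))]
overlay("top","ot_l",L,(260,340,140,205),9); overlay("top","ot_s",L,(135,215,155,200),9); overlay("side","os",L,(185,285,145,320),4.4 and 3.4)
E
```

```text
[ 520.9 -104.1  115. ] -0.079 [np.float64(132.0), np.float64(157.0), np.float64(131.0), np.float64(158.0)]
[514.1 290.3  55. ] 0.039 [np.float64(63.0), np.float64(167.0), np.float64(65.0), np.float64(166.0)]
paddle [512.8593695  326.83387949 136.        ] blank [516.04135304 258.68949699 136.        ] knob [ 522.25991531 -116.08761758  149.        ] meter [361.55548127 119.05617675  60.        ] jar [ 426.27059418 -284.54985345   55.        ]
```

View pics/ot_l.png

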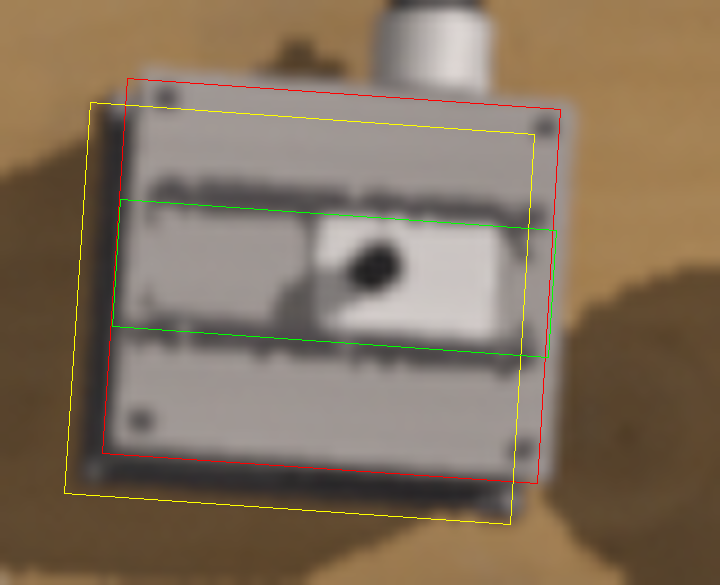

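View pics/ot_s.png

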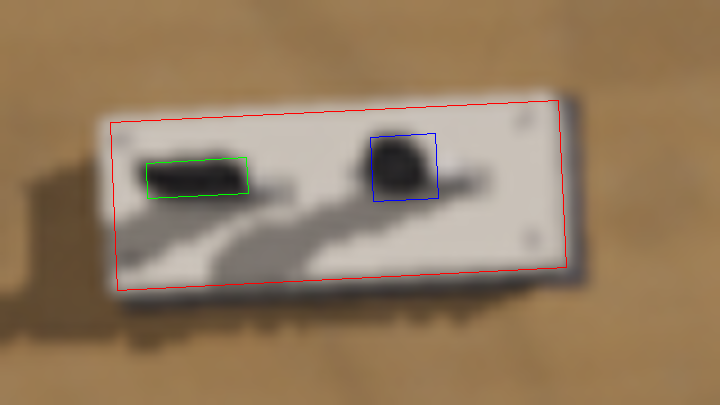

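View pics/os.png

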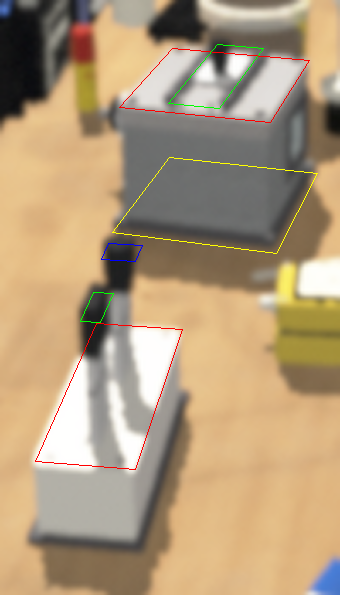

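The overlays agree with both views. The shield centre is about (523,-108) with yaw about -0.07, and the shutter knob is about (522,-115.5). The store is about (514,291.5) with yaw about 0.04. I'll grip the knob with the jaws along y, push it to the end stop and use that position as a reference.

```bash
cat >> h.py <<'E'
def down(a,jaw):  # thing's yaw a, jaw 'x' or 'y'
    b=a/2+(np.pi/4 if jaw=='x' else 0); return np.pi*np.array([np.cos(b),np.sin(b),0])
def st(m=""):
    s=ctrl.get_state(); print(m,round(s["time"],2),"pos",np.round(s["tool_pos"],1),"rot",np.round(s["ee_rot"],3),"F",np.round(s["ft_force"],1),"gap",round(s["finger_gap"]*95,1)); return s
SA=-0.072
E
python3 - <<'E'
from h import *
r=down(SA,'y'); k=np.array([522.3,-115.5])
fingers.move_gripper(0.6,20)
ctrl.move_ptp([*k,215],r); st("above")
ctrl.move_l([*k,124.5],vel=120); st("down")
fingers.move_gripper(0.0,12); st("grip")
d=rot2(SA)@np.array([0,1,0])
p=np.array([*k,124.5])+d*44
ctrl.move_l(p,vel=80); st("44")
shot("top","sh",260,340,140,205)
E
```

```text
above 4.33 pos [ 522.3 -116.1  215. ] rot [ 3.139 -0.114  0.   ] F [-1.5 -0.  -0.5] gap 56.7
down 5.23 pos [ 522.6 -115.7  125. ] rot [ 3.139e+00 -1.130e-01  1.000e-03] F [-0.1  0.6  0.2] gap 56.8
grip 5.93 pos [ 522.4 -115.7  124.6] rot [ 3.139 -0.113  0.   ] F [ 0.1 -2.1  1.5] gap 18.6
44 6.63 pos [526.5 -69.8 124.6] rot [-3.139e+00  1.120e-01 -3.000e-03] F [ 6.2  1.1 -0.8] gap 18.7
sh scale 9.23076923076923
```

View pics/sh.png

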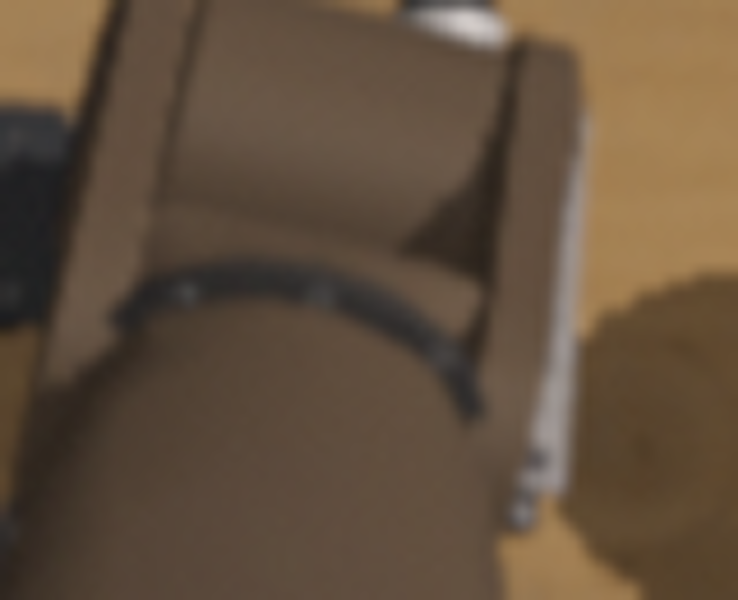

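Run:
```python
from h import *
s=st("now"); d=rot2(SA)@np.array([0,1,0]); p=np.array([522.3,-115.5,124.5])
for L in range(46,68,2):
    ctrl.move_l(p+d*L,vel=40); ctrl.pause(.15); s=st(L)
    if s["ft_force"]@d<-9: break
```

```text
now 6.68 pos [526.5 -69.9 124.6] rot [-3.139e+00  1.120e-01 -3.000e-03] F [ 6.2  1.5 -0.9] gap 18.4
46 7.08 pos [526.6 -68.5 124.6] rot [ 3.139e+00 -1.120e-01  3.000e-03] F [ 5.6 -1.8 -0.9] gap 18.6
48 7.48 pos [526.7 -68.2 124.6] rot [ 3.137e+00 -1.110e-01  3.000e-03] F [  2.9 -16.6  -1.8] gap 18.6
```

Run:
```python
from h import *
k=np.array([526.5,-68.6])
fingers.move_gripper(0.45,12); ctrl.move_l([*k,175],vel=200); s=st("up")
r=down(SA-0.01,'x'); q=inverse_kinematics([*k,175],r); print(q)
ctrl.move_ptp([*k,175],r); ctrl.move_l([*k,127],vel=150); st("dn")
fingers.move_gripper(0.0,6); ctrl.pause(.3); st("gripx")
```

```text
up 8.53 pos [526.6 -68.7 175.4] rot [ 3.139e+00 -1.130e-01  2.000e-03] F [ 0.5  0.3 -0.7] gap 43.0
[-2.54002480e-01  4.05522872e-01  1.83538980e+00 -4.44089210e-16
  9.00679981e-01 -1.72002480e-01]
dn 10.39 pos [526.6 -68.6 127.2] rot [-2.311 -2.128  0.   ] F [-0.8 -0.1  1.1] gap 42.7
gripx 11.22 pos [527.1 -68.7 127.4] rot [2.310e+00 2.128e+00 1.000e-03] F [2.4 1.4 5.3] gap 18.9
```

Run:
```python
from h import *
SY=0.039
s=st(); k=s["tool_pos"]
fingers.move_gripper(0.45,6); ctrl.move_l([k[0],k[1],240],vel=200)
P=np.array([512.5,325.8]); r=down(SY,'y')
fingers.move_gripper(0.62,6)
ctrl.move_ptp([*P,230],r)
shot("top","shield2",260,340,140,205)
shot("side","side2",170,300,120,320)
```

```text
11.22 pos [527.1 -68.7 127.4] rot [2.310e+00 2.128e+00 1.000e-03] F [2.4 1.4 5.3] gap 18.9
shield2 scale 9.23076923076923
side2 scale 3.0
```

View pics/shield2.png

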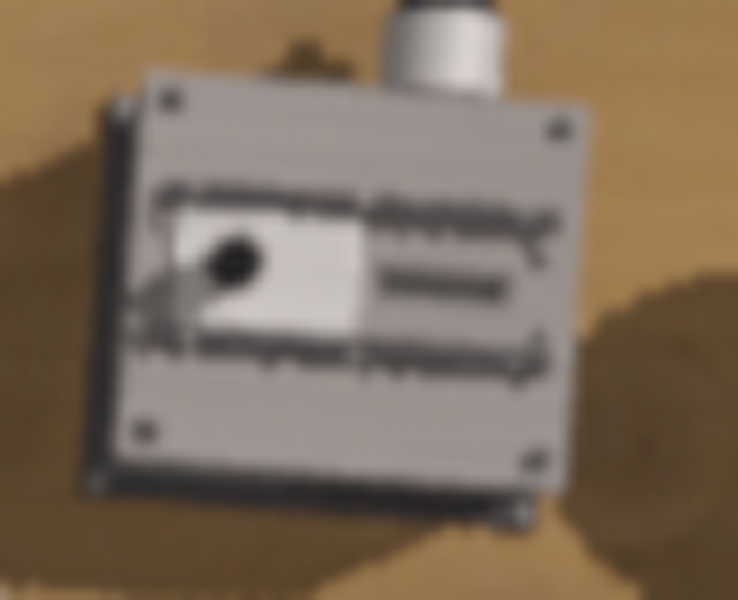

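View pics/side2.png

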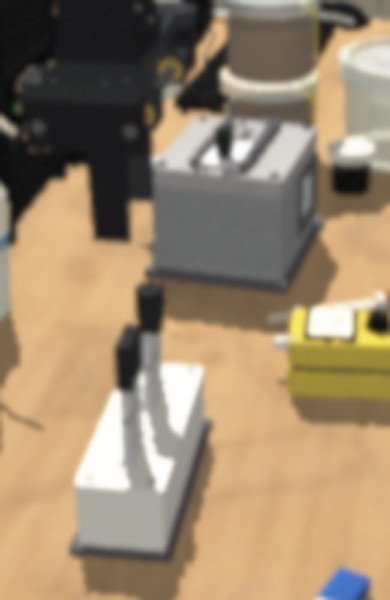

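Run:
```python
from h import *
st(); print(proj("side",[512.5,325.8,230]))
S=9.2308
w=lambda p,z:at_z("top",((p[0]+.5)/S+260-.5,(p[1]+.5)/S+140-.5),z)
ya=lambda a,b:(lambda d:np.arctan2(-d[0],d[1]))(a-b)
B=[w(p,115) for p in((170,100),(558,130),(144,432),(535,462))]
print("yaw",ya(B[0],B[1]),ya(B[2],B[3]),"centre",np.mean(B,0))
sl=w((445,288),115);kn=w((234,263),149);print("slot",sl,"knob",kn, "img diff slot-knob",sl-kn)
for a in(-.08,-.09,-.1): print(a,np.array([527.4,-68.5,0])-rot2(a)@[0,72,0], np.mean(B,0)+rot2(a)@[0,-30,0])
```

```text
15.09 pos [512.8 325.3 230.1] rot [3.141 0.061 0.   ] F [ 0.4 -0.4 -0.9] gap 58.8
[211.20158209 192.60090091]
yaw -0.08854108144743433 -0.08880706918918975 centre [ 523.20607628 -108.05563683  115.        ]
slot [ 520.35961698 -139.39081659  115.        ] knob [525.90159416 -65.72011872 149.        ] img diff slot-knob [ -5.54197718 -73.67069787 -34.        ]
-0.08 [ 521.64614203 -140.26972285    0.        ] [ 520.80863546 -137.95968802  115.        ]
-0.09 [ 520.92874446 -140.20859678    0.        ] [ 520.50971981 -137.93421882  115.        ]
-0.1 [ 520.211994  -140.1402999    0.       ] [ 520.21107378 -137.90576179  115.        ]
```

The slot is at about (520.9,-139.8) with yaw -0.089: the touch and image estimates agree within 2 mm, and the shutter is at its stop. Next is the paddle: a gentle squeeze along y to centre it, then the grip along x.

Run:
```python
from h import *
P=np.array([512.5,325.8]); SY=.039
ctrl.move_l([*P,116],vel=150); st("dn")
fingers.move_gripper(0.0,4); ctrl.pause(.2); s=st("gripy")
m=s["finger_gap"]*95
fingers.move_gripper(0.6,6); ctrl.move_l([*P,172],vel=150)
fingers.move_gripper(0.42,6)
ctrl.move_ptp([*P,172],down(SY,'x')); ctrl.move_l([*P,113],vel=120); st("dn2")
fingers.move_gripper(0.0,4); ctrl.pause(.2); st("gripx")
shot("side","g1",170,300,190,320)
```

```text
dn 16.0 pos [512.9 326.  116.8] rot [-3.14e+00 -6.10e-02 -2.00e-03] F [ 0.  -0.3  0.5] gap 59.1
gripy 16.73 pos [512.7 326.  116.3] rot [-3.141e+00 -6.100e-02 -1.000e-03] F [0.4 1.1 3.4] gap 34.2
dn2 20.49 pos [512.8 325.9 113.4] rot [2.178e+00 2.264e+00 1.000e-03] F [-0.5 -0.4 -0.1] gap 40.1
gripx 21.26 pos [512.8 325.9 113.3] rot [2.178e+00 2.264e+00 1.000e-03] F [1.4 0.2 3.9] gap 12.3
g1 scale 4.615384615384615
```

View pics/g1.png

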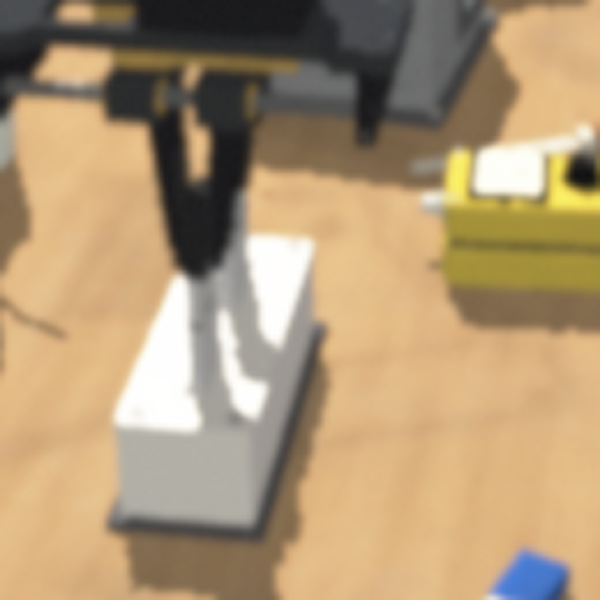

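The gaps of 34.2 and 12.3 mm match the source paddle's grip. Now I'll grip firmly, lift, and move over the slot.

Run:
```python
from h import *
P=np.array([512.8,325.9])
fingers.move_gripper(0.0,30); st("firm")
ctrl.move_l([*P,290],vel=150); st("up")
Q=np.array([520.9,-139.8]); r=down(-.089,'x')
ctrl.move_ptp([*Q,290],r); st("over")
ctrl.move_l([*Q,231],vel=120); ctrl.pause(.3); st("near")
shot("side","n1",200,300,100,200); shot("top","n2",260,340,130,210)
```

```text
firm 21.52 pos [512.8 325.9 113.3] rot [2.177e+00 2.264e+00 1.000e-03] F [ 1.5 -0.6  5.3] gap 11.9
up 22.86 pos [512.5 325.7 289. ] rot [-2.177 -2.264  0.003] F [-0.   0.9 -1.8] gap 11.8
over 24.56 pos [ 521.2 -139.1  290. ] rot [-2.317 -2.121 -0.   ] F [-0.2  0.3 -1. ] gap 12.0
near 25.5 pos [ 521.  -139.8  231.5] rot [2.317e+00 2.120e+00 1.000e-03] F [-0.8  0.1 -1.1] gap 12.4
n1 scale 6.0
n2 scale 7.5
```

View pics/n1.png

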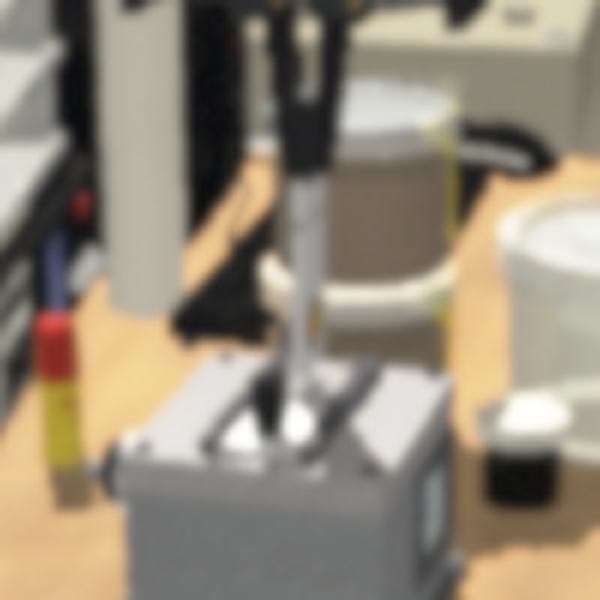

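View pics/n2.png

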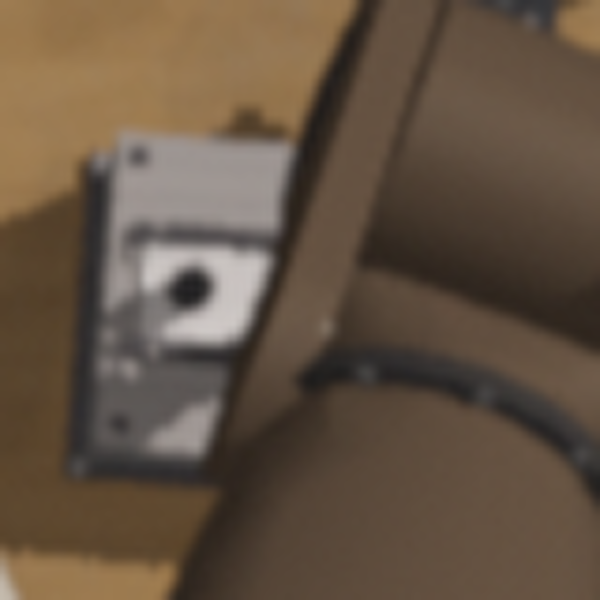

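The side view shows the paddle hanging upright over the guide channel, with its lower end at about crop (298,400). I'll lower it in steps while watching the force.

Run:
```python
from h import *
Q=[520.9,-139.8]
for z in(222,218,215,212,209,206,202,197,190):
    ctrl.move_l([*Q,z],vel=40); s=st(z)
    if s["ft_force"][2]>8: print("contact"); break
```

```text
222 25.98 pos [ 520.8 -139.8  221.6] rot [-2.318 -2.12   0.   ] F [-0.1  0.2 -0.8] gap 11.9
218 26.23 pos [ 520.8 -139.8  217.8] rot [-2.318 -2.12   0.   ] F [ 0.3  0.4 -0.3] gap 11.7
215 26.48 pos [ 520.8 -139.8  214.8] rot [-2.318 -2.12   0.   ] F [-0.  -0.3 -1.2] gap 11.6
212 26.73 pos [ 520.8 -139.8  211.8] rot [-2.318 -2.12   0.   ] F [-0.5  0.  -1.3] gap 11.6
209 26.98 pos [ 520.8 -139.9  208.8] rot [-2.318e+00 -2.120e+00  1.000e-03] F [-0.5 -0.9 -1.5] gap 12.1
206 27.23 pos [ 520.8 -139.9  205.8] rot [-2.318 -2.12   0.   ] F [-0.1 -1.5 -2. ] gap 12.2
202 27.48 pos [ 520.8 -139.9  201.7] rot [-2.318e+00 -2.120e+00  1.000e-03] F [ 0.1 -2.5 -2.3] gap 12.0
197 27.75 pos [ 520.8 -139.9  196.7] rot [-2.318e+00 -2.120e+00  1.000e-03] F [ 0.4 -2.1 -2.4] gap 11.9
190 28.07 pos [ 520.7 -139.8  189.6] rot [-2.318e+00 -2.120e+00  1.000e-03] F [-0.3 -3.4 -3.5] gap 11.9
```

Run:
```python
from h import *
Q=[520.9,-140.5]
for z in(180,165,150,138.3):
    ctrl.move_l([*Q,z],vel=50); s=st(z)
    if s["ft_force"][2]>10: print("contact"); break
ctrl.pause(.5); st("end")
shot("side","e1",210,290,120,180)
```

```text
180 28.43 pos [ 520.7 -140.2  179.6] rot [-2.317 -2.12   0.   ] F [-0.  -0.1 -1.3] gap 11.8
165 28.88 pos [ 520.8 -140.4  164.7] rot [-2.318 -2.12   0.   ] F [ 0.3  0.5 -0.2] gap 11.6
150 29.32 pos [ 520.8 -140.5  149.7] rot [-2.318 -2.12   0.   ] F [ 0.9 -0.7 -0.2] gap 11.6
138.3 29.71 pos [ 520.8 -140.5  138. ] rot [-2.318 -2.12   0.   ] F [-0.1 -0.2 -0.2] gap 11.9
end 30.21 pos [ 520.9 -140.5  138.4] rot [2.318 2.12  0.   ] F [-0.1  0.2 -1.4] gap 11.9
e1 scale 10.0
```

View pics/e1.png

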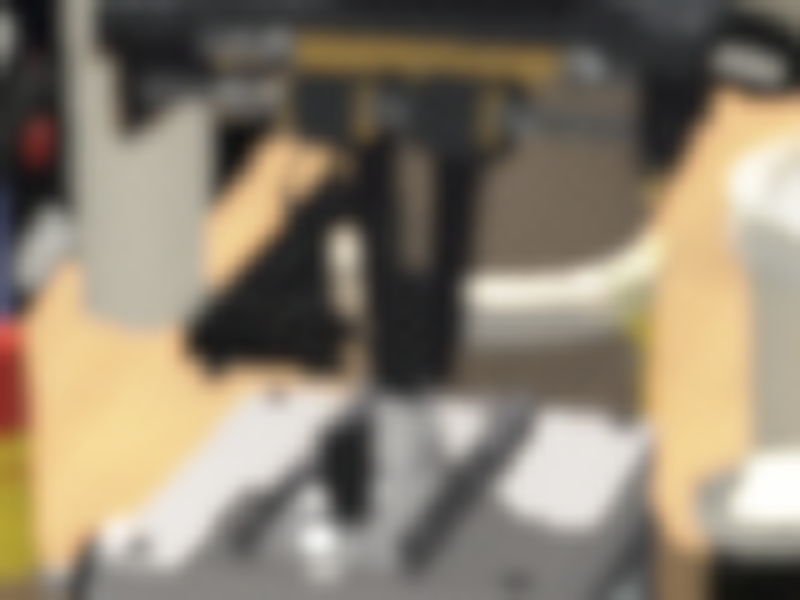

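Run:
```python
from h import *
o=np.array([520.9,-139.8,0])
def f(n,x,y,z,c0,r0,s,dy=0): print(n,((proj("side",o+rot2(-.089)@np.array([x,y+dy,z]))-[c0-.5,r0-.5])*s).round())
for n,z in(("tip",128.2),("disc",153.2),("line",208.2),("gripbot",228.2)):f("n1 "+n,0,20,z,200,100,6)
for n,z in(("lid",115),("gripbot",135)):f("e1 "+n,0,20,z,210,120,10)
shot("side","e2",235,265,145,185)
im=cv2.imread("pics/n1.png")[140:420,250:360]; cv2.imwrite("pics/n1z.png",cv2.resize(cv2.convertScaleAbs(im,alpha=1.3),None,fx=2,fy=2))
```

```text
n1 tip [298. 380.]
n1 disc [298. 332.]
n1 line [297. 225.]
n1 gripbot [297. 185.]
e1 lid [397. 475.]
e1 gripbot [397. 412.]
e2 scale 15.0
```

View pics/n1z.png

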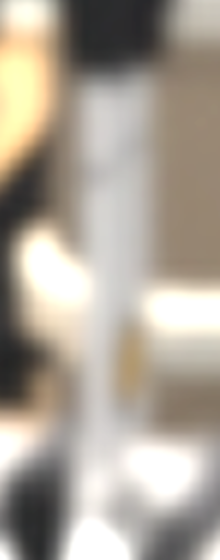

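View pics/e2.png

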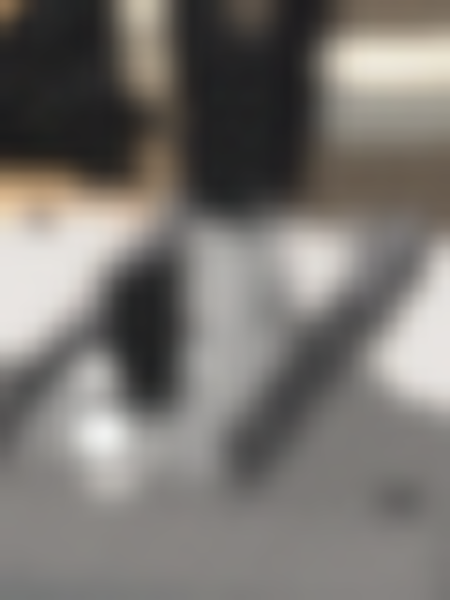

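In the earlier picture the dark line sits at crop row 226, against 225 predicted, so the height offset holds to about 1 mm. The brass disc is visible, forces are near zero and the arm is still. Handing in.

Run:
```python
from h import *
st(); workorder.hand_in()
```

```text
30.31 pos [ 520.9 -140.5  138.3] rot [ 2.318  2.12  -0.   ] F [-0.4 -0.5 -0.6] gap 11.6
the job is handed in; nothing more can be done
```

I opened the shutter, moved the source paddle into the shield's slot and handed the job in with the gripper still holding it. It finished at about 30 s of the 59 s limit, and the system gives no verdict.

**Shutter:** I pushed it by its knob until the end stop pushed back with 16 N. Gripping the knob again the other way gave a position for the slot, which the images matched to within about 2 mm.

**Paddle:** I centred it with a light squeeze, lifted it and lowered it through the slot. There was a side force of about 3 N on the way in; shifting 0.7 mm removed it.

**Last checks:**
- **Force:** it read under 1 N at the tool, with the arm still.
- **Grip:** the gap was 11.6–11.9 mm on the 12 mm grip at 30 N.
- **Line height:** I did not see the dark line level with the lid directly, because the last pictures were too blurred. The depth is worked out from a picture taken just above the slot, where the line was within about 1 mm of the expected height, and from the arm's position.
- **Not checked:** I took no final overhead picture, so the shutter was last seen open with the paddle just above the slot. I did not measure the blank paddle, meter or jar again; the arm's only contacts were with the knob, the source paddle and, through the paddle, the slot.

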